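# Put the curling wand to bed in its stand

### The job

Lift the cordless curling wand (black handle, copper barrel, switched off and cool) from the counter and lay it lengthwise, about centred and either way round, in the two V-shaped forks of the black aluminium stand. Let it settle down into both forks before you let go of it, then leave it lying there. Do not disturb the hairbrush or the orange jar.

Things in the scene. Friction and masses are not known exactly. Their poses are not given: they have to be found in the camera images.
- wand: Cordless curling wand: rigid round rod, 28 mm diameter throughout, 230 mm long, 0.2 to 0.4 kg. Matt black handle half, copper barrel half with black tip, thin steel band at mid-length. Lies loose on the counter, axis 14 mm up; can roll. Origin: on the axis at mid-length (centre of mass). x runs along the rod from handle to barrel; its y and z axes turn as it rolls.
- stand: Black aluminium stand, fixed. Base plate 160 x 80 x 8 mm, grey inlay; Y forks at own x = -60 and +60 mm, each 12 mm thick, 108 mm free between them. Their 90 degree V opens up: bottom 50 mm above the counter at y = 0, arms end 76 mm up at y = +-26 mm. Settled, the wand lies along x at y = 0, its axis 70 mm above the counter. Origin: on the counter under the plate's middle; x along the cradle, z up.
- hairbrush: Bystander: hairbrush lying on the counter, bristles up, 230 mm long; round pale wooden handle 18 mm thick and a wooden head 110 x 50 mm with black bristles, top 27 mm above the counter. Origin: underside at mid-length; x runs from the handle to the head. To be left where it is.
- jar: Bystander: orange ceramic jar with a knobbed lid, 84 mm in diameter, 100 mm tall. Origin: centre of its underside. To be left standing where it is.
Things that resemble listed ones, but are neither listed nor needed, are in the scene too. Leave any blue or yellow look-alike of the wand alone.

How it is judged (in metres and radians):
On the way, in this order (a step that is already met when the one before it is completed fails the run):
1. the wand is held by the fingers, its axis more than 50 mm above the counter (height (world z) of wand above 0.05 m and contact force between wand and the fingers above 0.5 N), for 0.1 s.
2. still held by the fingers, the wand rests in the forks of the stand (touching it, at its settled place and height) (x of wand in the frame of stand between -0.035 and 0.035 m and y of wand in the frame of stand between -0.01 and 0.01 m and z of wand in the frame of stand between 0.062 and 0.078 m and angle between the x axis of wand and the x axis of stand, either way round below 0.175 rad and contact force between wand and the fingers above 0.5 N and contact force between wand and stand above 0.2 N), for 0.2 s.
At the end, for the whole second after the job is handed in: The wand lies at rest in both forks of the stand, released: its middle within 35 mm of the stand's middle along the cradle and within 10 mm across it, its axis 62 to 78 mm above the counter and within 10 degrees of the cradle's direction, either way round (x of wand in the frame of stand between -0.035 and 0.035 m and y of wand in the frame of stand between -0.01 and 0.01 m and z of wand in the frame of stand between 0.062 and 0.078 m and angle between the x axis of wand and the x axis of stand, either way round below 0.175 rad and linear speed of wand below 0.02 m/s and contact force between wand and stand above 0.2 N); the robot touches nothing.
It fails at once if the hairbrush is moved more than 30 mm (distance of hairbrush from where it was at the start of the episode above 0.03 m).
It fails at once if the orange jar is moved more than 30 mm or tipped more than 20 degrees (distance of jar from where it was at the start of the episode above 0.03 m or angle between jar's own z axis and vertical above 0.35 rad).
It also fails if it takes over 40 s, if anything falls off the work surface, if the arm or the gripper's body presses on something with over 40 N, if the wrist force passes 120 N, or if a joint passes its speed limit or range.

### The arm

A 6-joint arm with a two-finger parallel gripper is mounted at the origin on the work surface. World frame = base frame: x ahead of the robot, y to its left, z up, the work surface at z = 0. Lengths are in mm, angles in degrees, forces in N, time in s.
With the tool pointing down it reaches from about 350 to 975 mm from the base axis. Payload 4.9 kg.
Tool frame: the origin (TCP) lies at the very end of the fingers, on their centre line; the grasp point (between the pads) lies ctrl.tcp_to_grasp behind it (ctrl.tcp_to_grasp is the distance from the TCP to the grasp point, in mm); z points along the fingers, y is the line along which they close (so a half turn about z gives the same grasp; the last joint's range is limited). The gripper opens to 85 mm and grips with 20 to 120 N. Pads are 22 mm wide; open, the fingers measure 114 mm over their backs; the gripper's body (76 mm by 85 mm) begins 54 mm behind the grasp point. The pads swing forward as they close: fully open they stand 13 mm farther back than shut.
Start: joints at [63.14, 3.019, 92.412, -0, 84.569, -6.818], TCP at [214.183, 587.135, 231.304] pointing down, gripper open.
Joint ranges: [-172.51, 172.51], [-57.92, 126.97], [3.15, 148.05], [-58.71, 238.71], [5.1, 150.11], [-179.66, 179.66]. Speed limits (degrees/s): [147.25, 147.25, 180, 180, 180, 180].

### API

Orientations are given as a 3x3 rotation matrix whose columns are the frame's x, y, z axes.
In Python, from station import ctrl gives the robot as it stands. The module is installed in compiled form; this text tells all that it offers.
- The arm moves only by the tool send_rows, never from a script. Its argument "deltas" is a list of rows, each a list of 3 entries, a list of its own where there are three numbers: the opening, from 0 (shut) to 1 (fully open), then the shift along the tool's x, y, z in m, then the turn, a rotation vector about the tool's x, y, z in degrees. In form: [[grip, [x, y, z], [rx, ry, rz]], ...]. A call has 1 to 8 rows; each row shifts and turns the commanded pose from where the row before left it, along the tool's axes as they then stand; what a row does not reach is not made up. A row lasts 1/8 s, in which the tool goes at most 62.5 mm and 10.7 degrees, less where a joint would pass 70% of its speed; a pose out of reach is approached as far as the arm can. A call with a gripper value outside its range is refused whole. The fingers move at their own pace and stop on an object; the grip force is fixed at half the most. Time passes only in rows, so rows that do not move let the fingers close. It gives the time, the measured TCP pose, the force, the opening and the grip force at its end, in the units of the state.
- ctrl.sense(): the state, without advancing time (a new reading comes with each control period).
- ctrl.grab_frame(name): name is "scene" or "side" or "wrist"; returns the picture (420x560x3 uint8, blue, green, red); there is no depth.
- ctrl.camera_info(name): a dict with "mtx" (3x3 intrinsics, pixels), "R" (3x3) and "t" (3): a world point X has camera coordinates R X + t; the wrist camera has in their place "hand_eye" (4x4, takes a point from camera to tool coordinates, whose origin is the TCP and whose axes are the flange's). Camera axes: x right, y down, z forward; pixel columns grow to the right and rows downward; lengths in mm; the calibration is good to about 2 mm. A picture is of the moment at which its call begins: read the wrist's pose just before it. camera_info takes no time and is no camera call.
- ctrl.job_done(): hands the job in; it is judged then, once.
The state is a dict: "t": time; "joint_positions": joint angles; "dq": joint speeds; "joint_torque": joint torques, N m; "tcp_pos": TCP position; "ee_rot": TCP orientation; "contact_force": force on the tool from outside, world axes, zero at the start; "ft_torque": the same for the moment, N m; "gripper_width": finger opening in mm; "grasp_force": force on a finger pad.
Only numpy, scipy, OpenCV 4.12 (cv2) and the standard library are available. Lean on these libraries where they do the work, as an engineer would, in place of code of your own. Each camera call takes 0.05 s, during which the arm holds its last target. There are 200 camera calls.

## Working session

There is one attempt and no reset: what is moved stays moved. The work goes in short steps, Python scripts to look and compute and a tool call to move; the robot and the scene stay as the last step left them, time stands still between calls to the robot, and variables do not carry over. Pictures are saved under pics/ and viewed, at most 10 in all, crops included, and the job is handed in when it is done.

Besides the shell and the picture viewer there is one more tool, called in YAML: its name, and indented under it one key for each argument. send_rows: Moves the arm, as the interface text tells. Its arguments: {"type":"object","properties":{"deltas":{"type":"array","items":{"type":"array"}}},"required":["deltas"]}

```bash
mkdir -p pics; python3 - <<'E'
from station import ctrl
import cv2,numpy as np
s=ctrl.sense();print(s['t'],s['tcp_pos'],np.round(s['ee_rot'],3).tolist(),s['gripper_width'],ctrl.tcp_to_grasp)
a=ctrl.grab_frame("scene");b=ctrl.grab_frame("side")
cv2.imwrite('pics/scene.png',a);cv2.imwrite('pics/side.png',b)
E
```

```text
0.0 [213.92124243 586.57065214 230.01271913] [[-0.939, 0.343, -0.001], [0.343, 0.939, -0.002], [0.0, -0.002, -1.0]] 85.2049352384447 18.700000000000003
```

View pics/scene.png

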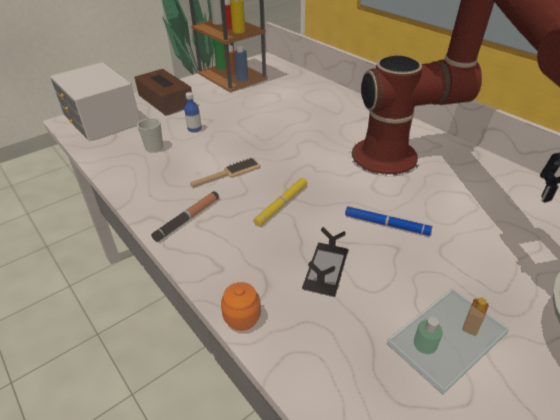

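View pics/side.png

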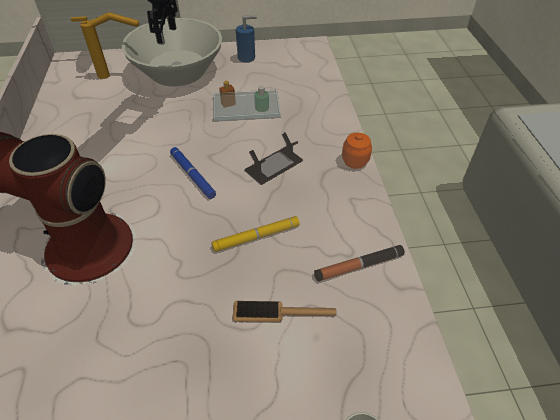

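The copper and black wand is at scene (186,216) and side (360,263). Its look-alikes are yellow at scene (282,202) / side (257,234) and blue at scene (388,220) / side (192,172). Only the first has a black handle, copper barrel and steel band. The stand is at scene (326,267) / side (273,163), the brush at scene (226,172) and the jar at scene (241,306). Next I'll measure and make the confirming crop.

```bash
cat > h.py <<'E'
import cv2,numpy as np
from station import ctrl
def ray(ci,uv):
    d=np.linalg.inv(ci['mtx'])@np.array([uv[0],uv[1],1.]);R=np.array(ci['R']);t=np.ravel(ci['t'])
    return -R.T@t,R.T@d
def plane(ci,uv,z):
    o,d=ray(ci,uv);return o+d*(z-o[2])/d[2]
def proj(ci,X):
    p=ci['mtx']@(np.array(ci['R'])@X+np.ravel(ci['t']));return p[:2]/p[2]
def big(m):
    c=max(cv2.findContours(m,cv2.RETR_EXTERNAL,cv2.CHAIN_APPROX_NONE)[0],key=cv2.contourArea);return c
def roi(m,r):
    k=np.zeros_like(m);x0,y0,x1,y1=r;k[y0:y1,x0:x1]=m[y0:y1,x0:x1];return k
def rodends(c):
    p=c[:,0].astype(float);m=np.mean(cv2.boxPoints(cv2.minAreaRect(c)),0)
    vx=cv2.fitLine(c,cv2.DIST_L2,0,.01,.01).ravel();d=vx[:2]
    q=(p-vx[2:])@d;return vx[2:]+q.min()*d,vx[2:]+q.max()*d
E
python3 - <<'E'
from h import *
R={'scene':((140,180,232,250),(295,225,360,300)),'side':((305,235,415,290),(235,128,310,190))}
tiles=[]
for n in R:
    im=cv2.imread(f'pics/{n}.png');ci=ctrl.camera_info(n);hsv=cv2.cvtColor(im,cv2.COLOR_BGR2HSV)
    m=((hsv[...,2]<100)|(hsv[...,1]>90)).astype(np.uint8)*255
    m=cv2.morphologyEx(m,cv2.MORPH_CLOSE,np.ones((5,5)))
    a,b=rodends(big(roi(m,R[n][0])))
    A,B=plane(ci,a,14),plane(ci,b,14);print(n,'wand',a.round(),b.round(),A.round(),B.round(),'L',np.linalg.norm(A-B).round(),'mid',((A+B)/2).round())
    lo=hsv[...,2]; 
    x0,y0,x1,y1=R[n][1]
    g=((hsv[...,2]>80)&(hsv[...,2]<160)&(hsv[...,1]<60)).astype(np.uint8)*255
    c=big(roi(g,R[n][1]));box=cv2.boxPoints(cv2.minAreaRect(c))
    print('inlay',cv2.contourArea(c),[plane(ci,p,8).round().tolist()[:2] for p in box],plane(ci,box.mean(0),8).round())
    x0,y0,x1,y1=R[n][0];tiles.append(cv2.resize(im[y0:y1,x0:x1],(400,300)))
    x0,y0,x1,y1=R[n][1];tiles.append(cv2.resize(im[y0:y1,x0:x1],(400,300)))
cv2.imwrite('pics/crop.png',np.vstack([np.hstack(tiles[:2]),np.hstack(tiles[2:])]))
for n,uv in(('scene',(226,172)),('scene',(241,325))):print(plane(ctrl.camera_info(n),uv,10).round())
E
```

```text
scene wand [153. 238.] [217. 194.] [ 775. -112.   14.] [ 545. -164.   14.] L 236.0 mid [ 660. -138.   14.]
inlay 609.5 [[589.0, 256.0], [404.0, 118.0], [359.0, 205.0], [546.0, 328.0]] [482. 232.   8.]
side wand [314. 276.] [403. 249.] [ 546. -167.   14.] [ 778. -114.   14.] L 238.0 mid [ 662. -140.   14.]
inlay 429.5 [[445.0, 253.0], [536.0, 315.0], [554.0, 239.0], [465.0, 181.0]] [499. 246.   8.]
[ 460. -243.   10.]
[752. 251.  10.]
```

View pics/crop.png

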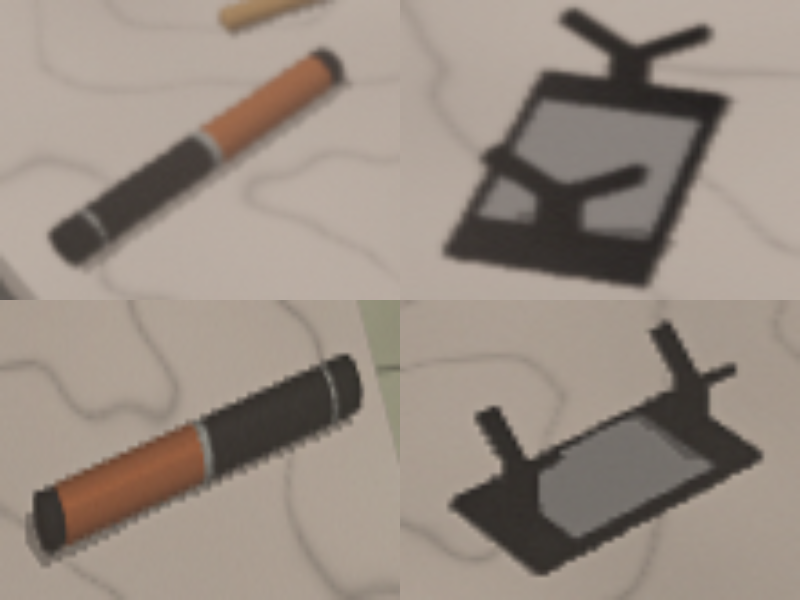

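The crop confirms the wand: black handle at lower left in the scene view, steel band, copper barrel with black tip. The two views agree to 2 mm, with length 236 against 230. The grey inlay is partly hidden by the forks, so I'll place the stand from its fork arm tips and plate corners instead.

```bash
python3 - <<'E'
from h import *
sc=lambda x,y:((x-400)/400*65+295,y/4+225)
sd=lambda x,y:((x)/400*75+235-75,(y-300)/300*62+128)
C,D=ctrl.camera_info('scene'),ctrl.camera_info('side')
P=lambda ci,l,z:[print(plane(ci,p,z).round()[:2]) for p in l]
print('scene corners');P(C,[sc(545,72),sc(730,98),sc(650,285),sc(445,252)],6)
print('side corners');P(D,[sd(450,503),sd(543,573),sd(762,455)],6)
print('scene tips');P(C,[sc(567,14),sc(710,32),sc(492,157),sc(645,172)],74)
print('side tips');P(D,[sd(487,412),sd(660,328),sd(735,370)],74)
E
```

```text
scene corners
[452. 171.]
[410. 237.]
[540. 322.]
[582. 256.]
side corners
[408. 225.]
[453. 160.]
[584. 248.]
scene tips
[461. 189.]
[429. 236.]
[563. 257.]
[528. 301.]
side tips
[432. 227.]
[532. 292.]
[567. 249.]
```

The stand centre is (495.5, 246) with yaw 33.3°: corners and tips agree to 1 mm, and the forks measure 120 mm apart as they should. The wand is at (661, -139) with yaw 12.7°. I'm moving above the wand now.

send_rows:
  deltas:
    - [1, [-0.042, -0.033, 0.003], [0, 0, 0]]
    - [1, [-0.042, -0.033, 0.003], [0, 0, 0]]
    - [1, [-0.042, -0.033, 0.003], [0, 0, 0]]
    - [1, [-0.042, -0.033, 0.003], [0, 0, 0]]
    - [1, [-0.042, -0.033, 0.003], [0, 0, 0]]
    - [1, [-0.042, -0.033, 0.003], [0, 0, 0]]
    - [1, [-0.042, -0.033, 0.003], [0, 0, 0]]
    - [1, [-0.042, -0.033, 0.003], [0, 0, 0]]

```text
t: 1.1
tcp_pos: [439.7, 222.3, 206.8]
ee_rot: [[-0.939, 0.343, -0.0], [0.343, 0.939, -0.0], [0.0, -0.0, -1.0]]
contact_force: [0.3, 0.5, 0.4]
gripper_width: 85.6
grasp_force: 0.0
```

send_rows:
  deltas:
    - [1, [-0.042, -0.033, 0.009], [0, 0, 0]]
    - [1, [-0.042, -0.033, 0.009], [0, 0, 0]]
    - [1, [-0.042, -0.033, 0.009], [0, 0, 0]]
    - [1, [-0.042, -0.033, 0.009], [0, 0, 0]]
    - [1, [-0.042, -0.033, 0.009], [0, 0, 0]]
    - [1, [-0.042, -0.033, 0.009], [0, 0, 0]]
    - [1, [-0.042, -0.033, 0.009], [0, 0, 0]]
    - [1, [-0.042, -0.033, 0.009], [0, 0, 0]]

```text
t: 2.1
tcp_pos: [665.0, -140.7, 134.3]
ee_rot: [[-0.939, 0.343, -0.001], [0.343, 0.939, 0.0], [0.001, 0.0, -1.0]]
contact_force: [1.2, 1.0, 0.5]
gripper_width: 85.6
grasp_force: 0.0
```

send_rows:
  deltas:
    - [1, [0, 0, 0], [0, 0, -8.2]]
    - [1, [0, 0, 0], [0, 0, -8.2]]
    - [1, [0, 0, 0], [0, 0, -8.2]]
    - [1, [0, 0, 0], [0, 0, -8.1]]
    - [1, [0, 0, 0], [0, 0, 0]]

```text
t: 2.72
tcp_pos: [664.2, -139.1, 134.6]
ee_rot: [[-0.976, -0.217, -0.001], [-0.217, 0.976, 0.0], [0.001, 0.001, -1.0]]
contact_force: [0.1, 0.3, 0.7]
gripper_width: 85.4
grasp_force: 0.0
```

```bash
cat > w.py <<'E'
from h import *
def wristci():
    s=ctrl.sense();ci=dict(ctrl.camera_info('wrist'));H=np.array(ci['hand_eye'])
    T=np.eye(4);T[:3,:3]=s['ee_rot'];T[:3,3]=s['tcp_pos'];I=np.linalg.inv(T@H)
    ci['R']=I[:3,:3];ci['t']=I[:3,3];return s,ci
E
python3 - <<'E'
from w import *
s,ci=wristci();im=ctrl.grab_frame('wrist');cv2.imwrite('pics/w1.png',im)
R=np.array(s['ee_rot']);print(s['t'],s['tcp_pos'],R.round(3).tolist(),np.round(s['joint_positions'],1),s['contact_force'])
for X in((661,-139,14),(775,-113,14),(546,-165,14)):print(proj(ci,np.array(X,float)).round())
E
```

```text
2.725 [ 664.16754265 -139.08653614  134.61786998] [[-0.976, -0.217, -0.001], [-0.217, 0.976, 0.0], [0.001, 0.001, -1.0]] [ -18.1   14.2   89.4    0.    76.4 -120.7] [0.12394615 0.30527375 0.72195794]
[278. 202.]
[279. 330.]
[278.  34.]
```

View pics/w1.png

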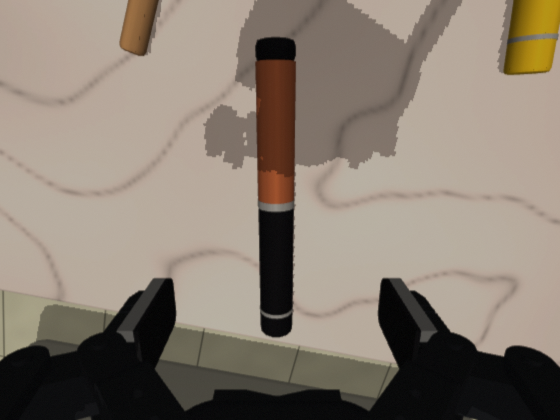

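The steel band is at (276,207) against a predicted (278,202), and the ends are at rows 36 and 335. So the wand is centred between the fingers and aligned. I'll descend and grip.

send_rows:
  deltas:
    - [1, [0, 0, 0.03], [0, 0, 0]]
    - [1, [0, 0, 0.03], [0, 0, 0]]
    - [1, [0, 0, 0.03], [0, 0, 0]]
    - [1, [0, 0, 0.02], [0, 0, 0]]
    - [1, [0, 0, 0.01], [0, 0, 0]]
    - [1, [0, 0, 0.006], [0, 0, 0]]
    - [1, [0, 0, 0.004], [0, 0, 0]]
    - [1, [0, 0, 0], [0, 0, 0]]

```text
t: 3.78
tcp_pos: [664.9, -139.3, 5.8]
ee_rot: [[-0.976, -0.219, 0.001], [-0.219, 0.976, -0.0], [-0.001, -0.0, -1.0]]
contact_force: [0.2, 0.2, -0.0]
gripper_width: 85.4
grasp_force: 0.0
```

send_rows:
  deltas:
    - [0, [0, 0, 0], [0, 0, 0]]
    - [0, [0, 0, 0], [0, 0, 0]]
    - [0, [0, 0, 0], [0, 0, 0]]
    - [0, [0, 0, 0], [0, 0, 0]]
    - [0, [0, 0, 0], [0, 0, 0]]
    - [0, [0, 0, 0], [0, 0, 0]]

```text
t: 4.53
tcp_pos: [664.9, -139.3, 5.9]
ee_rot: [[-0.976, -0.219, 0.001], [-0.219, 0.976, -0.0], [-0.001, -0.0, -1.0]]
contact_force: [-0.0, -0.2, 2.6]
gripper_width: 25.8
grasp_force: 59.7
```

Gripped: opening 25.8, grip force 59.7 N. Lifting and checking.

send_rows:
  deltas:
    - [0, [0, 0, -0.006], [0, 0, 0]]
    - [0, [0, 0, -0.012], [0, 0, 0]]
    - [0, [0, 0, -0.02], [0, 0, 0]]
    - [0, [0, 0, -0.03], [0, 0, 0]]
    - [0, [0, 0, -0.03], [0, 0, 0]]
    - [0, [0, 0, -0.02], [0, 0, 0]]
    - [0, [0, 0, -0.012], [0, 0, 0]]
    - [0, [0, 0, 0], [0, 0, 0]]

```text
t: 5.52
tcp_pos: [664.9, -139.3, 136.3]
ee_rot: [[-0.976, -0.219, 0.001], [-0.219, 0.976, -0.001], [-0.001, -0.001, -1.0]]
contact_force: [0.6, 0.0, -2.8]
gripper_width: 26.1
grasp_force: 59.2
```

```bash
python3 - <<'E'
from w import *
s,ci=wristci();im=ctrl.grab_frame('wrist');b=ctrl.grab_frame('side')
R=np.array(s['ee_rot']);p=np.array(s['tcp_pos']);print(s['t'],p.round(1),s['gripper_width'],s['grasp_force'],np.round(s['contact_force'],1))
for z in(8,10,14):print(z,[proj(ci,p+R@[x,0,-z]).round().tolist() for x in(-115,0,115)])
cv2.imwrite('pics/w2.png',np.hstack([im[:,80:480],b[160:360,220:460].repeat(2,0)[:420].repeat(1,1)[:,:240] if 0 else cv2.resize(b[160:360,250:440],(400,420))]))
d=np.array([495.5,246,0])-p;print(d.round(1))
E
```

```text
5.525 [ 664.9 -139.3  136.3] 26.06559614311762 59.19956624507904 [ 0.6  0.  -2.8]
8 [[278.0, 482.0], [278.0, 291.0], [278.0, -15.0]]
10 [[278.0, 486.0], [278.0, 293.0], [278.0, -17.0]]
14 [[278.0, 494.0], [278.0, 298.0], [278.0, -21.0]]
[-169.4  385.3 -136.3]
```

View pics/w2.png

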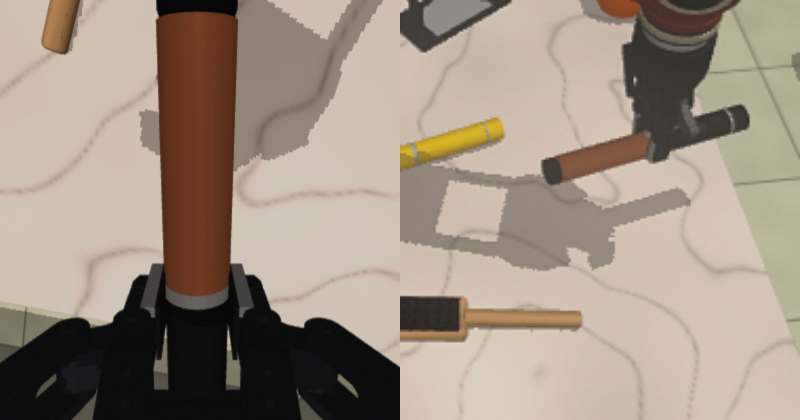

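The wand is held level with the band at row 298, centred to about 2 mm. Its axis is about 8 mm behind the TCP, so settled means TCP z ≈ 62. I'm carrying it to the stand.

send_rows:
  deltas:
    - [0, [0.004, 0.0207, 0], [0, 0, 0]]
    - [0, [0.008, 0.0413, 0], [0, 0, 0]]
    - [0, [0.008, 0.0413, 0], [0, 0, 0]]
    - [0, [0.008, 0.0413, 0], [0, 0, 0]]
    - [0, [0.008, 0.0413, 0], [0, 0, 0]]
    - [0, [0.008, 0.0413, 0], [0, 0, 0]]
    - [0, [0.008, 0.0413, 0], [0, 0, 0]]
    - [0, [0.008, 0.0413, 0], [0, 0, 0]]

```text
t: 6.62
tcp_pos: [535.9, 151.8, 134.1]
ee_rot: [[-0.976, -0.22, -0.002], [-0.22, 0.976, 0.0], [0.002, 0.001, -1.0]]
contact_force: [0.7, 0.3, -3.9]
gripper_width: 26.1
grasp_force: 59.4
```

send_rows:
  deltas:
    - [0, [0.008, 0.0413, 0], [0, 0, 0]]
    - [0, [0.008, 0.0413, 0], [0, 0, 0]]
    - [0, [0.005, 0.0207, 0], [0, 0, 0]]
    - [0, [0, 0, 0], [0, 0, -7]]
    - [0, [0, 0, 0], [0, 0, -7]]
    - [0, [0, 0, 0], [0, 0, -6.7]]
    - [0, [0, 0, 0.02], [0, 0, 0]]
    - [0, [0, 0, 0], [0, 0, 0]]

```text
t: 7.62
tcp_pos: [492.1, 245.6, 111.5]
ee_rot: [[-0.836, -0.549, -0.007], [-0.549, 0.836, -0.002], [0.007, 0.002, -1.0]]
contact_force: [-0.2, -0.7, -2.3]
gripper_width: 25.8
grasp_force: 59.6
```

```bash
python3 - <<'E'
from w import *
s,ci=wristci();a=ctrl.grab_frame('scene');b=ctrl.grab_frame('side')
R=np.array(s['ee_rot']);p=np.array(s['tcp_pos']);print(s['t'],p.round(1),s['gripper_width'],s['grasp_force'],np.degrees(np.arctan2(-R[1,0],-R[0,0])).round(2),(R.T@(np.array([495.5,246,62])-p)).round(1))
f=lambda i,x,y:cv2.resize(i[y:y+120,x:x+110],(400,436),interpolation=cv2.INTER_CUBIC)
cv2.imwrite('pics/w3.png',np.hstack([f(a,270,200),f(b,215,90)]))
E
```

```text
7.625 [492.1 245.6 111.5] 25.819039731579114 59.58184897899628 33.28 [-3.4 -1.6 49.5]
```

View pics/w3.png

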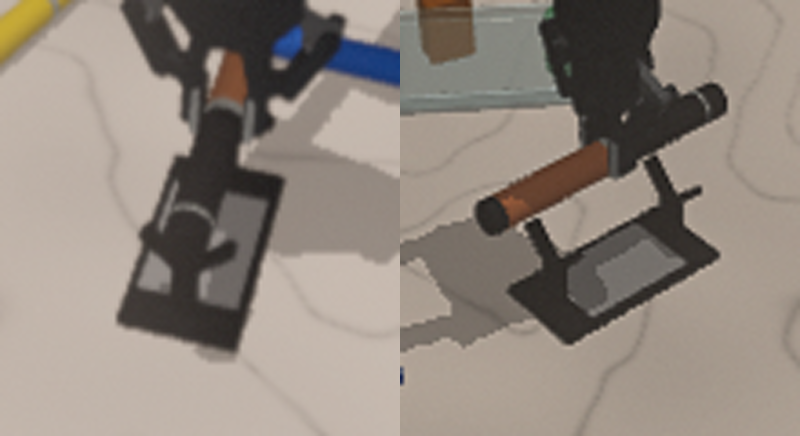

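The wand hangs above the cradle, parallel to it and centred over both forks (scene V at crop (190,265), side forks at crop (535,235) and (665,180)). I'll lower it with the small correction.

send_rows:
  deltas:
    - [0, [-0.003, -0.0015, 0.01], [0, 0, 0]]
    - [0, [0, 0, 0.015], [0, 0, 0]]
    - [0, [0, 0, 0.01], [0, 0, 0]]
    - [0, [0, 0, 0.006], [0, 0, 0]]
    - [0, [0, 0, 0], [0, 0, 0]]

```text
t: 8.35
tcp_pos: [497.8, 246.3, 73.5]
ee_rot: [[-0.835, -0.55, -0.001], [-0.55, 0.835, -0.0], [0.001, 0.0, -1.0]]
contact_force: [-0.0, -1.1, -3.8]
gripper_width: 25.7
grasp_force: 59.6
```

send_rows:
  deltas:
    - [0, [0, 0, 0.002], [0, 0, 0]]
    - [0, [0, 0, 0.002], [0, 0, 0]]
    - [0, [0, 0, 0.002], [0, 0, 0]]
    - [0, [0, 0, 0], [0, 0, 0]]

```text
t: 8.85
tcp_pos: [498.2, 246.5, 68.1]
ee_rot: [[-0.835, -0.55, -0.0], [-0.55, 0.835, -0.0], [0.0, 0.0, -1.0]]
contact_force: [0.5, -0.7, -3.5]
gripper_width: 25.8
grasp_force: 59.6
```

send_rows:
  deltas:
    - [0, [0, 0, 0.002], [0, 0, 0]]
    - [0, [0, 0, 0.002], [0, 0, 0]]
    - [0, [0, 0, 0.001], [0, 0, 0]]
    - [0, [0, 0, 0], [0, 0, 0]]

```text
t: 9.35
tcp_pos: [499.1, 246.3, 64.2]
ee_rot: [[-0.835, -0.55, 0.002], [-0.55, 0.835, -0.001], [-0.001, -0.001, -1.0]]
contact_force: [0.3, -3.2, 3.0]
gripper_width: 25.6
grasp_force: 60.2
```

Contact has started, with a slight push towards -y from one arm. I'll ease that way and down a bit.

send_rows:
  deltas:
    - [0, [0, -0.001, 0.001], [0, 0, 0]]
    - [0, [0, 0, 0.001], [0, 0, 0]]
    - [0, [0, 0, 0], [0, 0, 0]]
    - [0, [0, 0, 0], [0, 0, 0]]

```text
t: 9.85
tcp_pos: [500.3, 245.5, 62.8]
ee_rot: [[-0.835, -0.55, 0.003], [-0.55, 0.835, -0.0], [-0.002, -0.002, -1.0]]
contact_force: [1.5, -3.4, 6.6]
gripper_width: 25.6
grasp_force: 60.7
```

send_rows:
  deltas:
    - [0, [0, -0.001, 0.001], [0, 0, 0]]
    - [0, [0, -0.001, 0.001], [0, 0, 0]]
    - [0, [0, 0, 0], [0, 0, 0]]
    - [0, [0, 0, 0], [0, 0, 0]]

```text
t: 10.35
tcp_pos: [501.4, 244.6, 61.5]
ee_rot: [[-0.836, -0.549, 0.003], [-0.549, 0.836, 0.001], [-0.003, -0.0, -1.0]]
contact_force: [-1.2, -1.5, 9.0]
gripper_width: 25.6
grasp_force: 61.0
```

```bash
python3 - <<'E'
from w import *
s=ctrl.sense();a=ctrl.grab_frame('scene');b=ctrl.grab_frame('side')
print(s['tcp_pos'],s['contact_force'],s['ft_torque'])
f=lambda i,x,y:cv2.resize(i[y:y+120,x:x+110],(400,436),interpolation=cv2.INTER_CUBIC)
cv2.imwrite('pics/w4.png',np.hstack([f(a,270,200),f(b,215,90)]))
E
```

```text
[501.3710593  244.62274165  61.49480571] [-1.20582599 -1.49704014  8.98260896] [-0.39245363  0.25728213 -0.11889932]
```

View pics/w4.png

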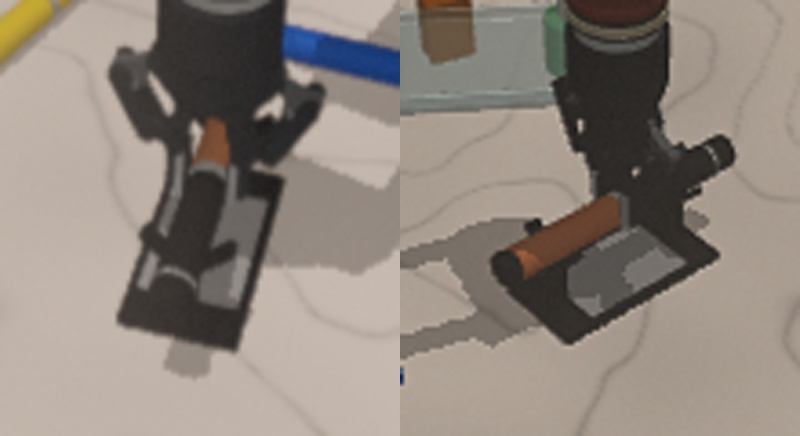

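The wand lies in both forks. Force is about 12 N down with little sideways load, and its axis is about 69.6 mm up, as expected. I'll hold briefly, then open and withdraw.

send_rows:
  deltas:
    - [0, [0, 0, 0], [0, 0, 0]]
    - [0, [0, 0, 0], [0, 0, 0]]
    - [0.5, [0, 0, 0], [0, 0, 0]]
    - [1, [0, 0, 0], [0, 0, 0]]
    - [1, [0, 0, 0], [0, 0, 0]]
    - [1, [0, 0, 0], [0, 0, 0]]
    - [1, [0, 0, 0], [0, 0, 0]]
    - [1, [0, 0, 0], [0, 0, 0]]

```text
t: 11.45
tcp_pos: [499.9, 244.0, 59.2]
ee_rot: [[-0.835, -0.55, -0.0], [-0.55, 0.835, 0.0], [0.0, 0.0, -1.0]]
contact_force: [-0.3, 0.5, -0.0]
gripper_width: 85.7
grasp_force: 0.0
```

send_rows:
  deltas:
    - [1, [0, 0, -0.01], [0, 0, 0]]
    - [1, [0, 0, -0.02], [0, 0, 0]]
    - [1, [0, 0, -0.03], [0, 0, 0]]
    - [1, [0, 0, -0.04], [0, 0, 0]]
    - [1, [0, 0, -0.04], [0, 0, 0]]
    - [1, [0, 0, -0.02], [0, 0, 0]]
    - [1, [0, 0, 0], [0, 0, 0]]
    - [1, [0, 0, 0], [0, 0, 0]]

```text
t: 12.45
tcp_pos: [499.1, 243.7, 217.5]
ee_rot: [[-0.835, -0.55, -0.003], [-0.55, 0.835, -0.001], [0.003, 0.001, -1.0]]
contact_force: [0.0, -0.2, 0.2]
gripper_width: 85.5
grasp_force: 0.0
```

```bash
python3 - <<'E'
from w import *
s,ci=wristci();a=ctrl.grab_frame('wrist');b=ctrl.grab_frame('side')
print(s['t'],s['tcp_pos'],s['gripper_width'],s['contact_force'])
cv2.imwrite('pics/w5.png',np.hstack([a[:,80:480],cv2.resize(b[90:210,215:325],(385,420),interpolation=cv2.INTER_CUBIC)]))
print([proj(ci,np.array(X,float)).round() for X in((495.5,246,70),(592,309,70),(399,183,70))])
E
```

```text
12.45 [499.11182769 243.72155902 217.50831194] 85.48443301417026 [ 0.04686429 -0.19243479  0.16583758]
[array([282., 195.]), array([281., 312.]), array([283.,  47.])]
```

View pics/w5.png

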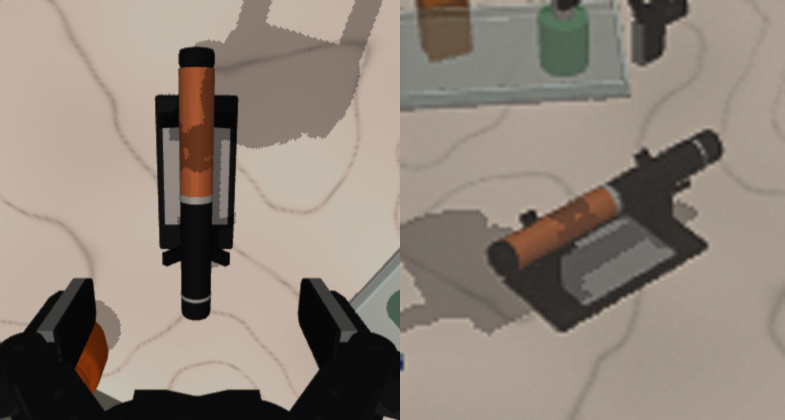

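The wand lies straight and centred on the plate: band at crop (196,200), plate edges at 156 and 238. The gripper is clear, so I'm handing in.

```bash
python3 -c "
from station import ctrl
print(ctrl.job_done())"
```

```text
the job is handed in; nothing more can be done
None
```

The wand is lying released and centred in both forks of the stand; the arm did not go near the hairbrush or jar, and the job is handed in (about 12.5 s of the 40 s, no verdict returned).

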